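# Fit the backplate, then hold the sprung cover at its marker

## Task

Pick up the loose backplate by its handle and lower it over the two locating pins on the open deck of the bench fixture until it lies flush on the deck, and let go of it. Then lift the fixture's sprung cover by the bar along its front until the cover lies in line with the marker arm beside it, and finish while still holding the cover there, steady, so that a colleague can reach the plate's screws from inside. Leave the marker arm, the jar, the tape measure and the spool where they are.

Things in the scene. Friction and masses are not known exactly. Their poses are not given: they have to be found in the camera images.
- plate_grip (a point): centre of the dark steel handle bar (12 wide in x, 70 long in y, 14 high) of the loose plain aluminium backplate (130 x 120 x 8 mm, 0.25 to 0.5 kg). It lies over the plate's centre, 40 mm above its underside, 25 mm free under the bar. Two 13 mm through holes at plate x, y (+45, +42) and (-45, -42) mm: fits either way round. z out of the plate. Starts flat on the bench left of the fixture
- seat (a point): on top of the fixture's open deck (left half, grey, 170 x 134 mm, 60 mm above the bench), midway between two steel pins, 10 mm thick, 22 mm high, tapered tips, at x, y (+45, +42) and (-45, -42) mm from here. Axes: x away from the robot, y left, z up. Plate home: underside on the deck, centre over this point, x axes parallel (either way), plate_grip 40 mm above this. Fixture is fixed to the bench
- hinge (a point): middle of the cover's hinge axis, at the far edge of the fixture's right half, 85 mm above the bench; it does not move; y lies along the hinge axis, x away from the robot
- cover_bar (a point): middle of the round steel lifting bar along the cover's front (10 mm thick, 104 mm long, parallel to the hinge, 205 mm from its axis in the cover's plane, 85 mm above the bench when shut). A 35 mm open gap lies between bar and cover edge, nothing under it for 65 mm. Axes turn with the cover: x from bar to hinge, y along the bar. The round bar can turn between gripping fingers
- cover (a joint): angle of the grey sprung cover (163 x 152 x 6 mm, fixture's right half), rad: 0 shut (level), grows as its front is lifted, stop at 1.3. Hinge spring and weight pull it shut: lifting at the bar takes about 3 to 4 N when shut, 4 to 7 N at the marker; released, it falls shut
- marker (a joint): angle of the marker arm, rad, counted like the cover's: equal readings mean the cover is in line with it. A flat steel strip 160 mm long on the hinge axis, just outside the cover's right edge, beside a graduated bow; friction keeps it where it was set, between 0.45 and 0.85
- marker_tip (a point): clamp nut near the free end of the marker arm, 150 mm from the hinge axis; the x axis runs along the arm to the hinge. Arm and bow (wire arc of 105 mm radius round the hinge axis) stand up to 215 mm above the bench: travel across them higher than that
- jar_mid (a point): middle of a dark jar, 64 mm thick, 96 mm high, loose bystander
- tape_mid (a point): middle of a tape measure, 39 x 79 x 63 mm, loose bystander
- spool_mid (a point): middle of a solder spool, 54 mm thick, 37 mm high, loose bystander

How it is judged:
On the way:
1. the backplate lies flush over both pins and is let go, the cover still shut (horizontal distance between plate_grip and seat below 0.005 m and z of plate_grip in the frame of seat below 0.0425 m and angle between the z axis of plate_grip and the z axis of seat, either way round below 0.04 rad and angle between the x axis of plate_grip and the x axis of seat, either way round below 0.1 rad and contact force between each of the arm, the fingers and plate below 0.2 N and value of joint cover below 0.1 rad), for 0.2 s.
At the end, for the whole second after the job is handed in: The backplate lies flush on the deck over both pins (within 5 mm sideways, 2.5 mm in height), untouched; the cover is held at rest by the gripper's fingers (more than 2 N), in line with the marker arm within 0.08 rad, not propped on the plate (horizontal distance between plate_grip and seat below 0.005 m and z of plate_grip in the frame of seat below 0.0425 m and angle between the z axis of plate_grip and the z axis of seat, either way round below 0.04 rad and angle between the x axis of plate_grip and the x axis of seat, either way round below 0.1 rad and contact force between each of the arm, the fingers and plate below 0.2 N and angle between the x axis of cover_bar and the x axis of marker_tip, either way round below 0.08 rad and velocity of joint cover between -0.1 and 0.1 rad/s and contact force between the fingers and cover above 2 N and contact force between plate and cover below 0.2 N); the arm keeps its last pose, push and grip.
It fails at once if the marker arm is shifted by more than 10 mm (distance of marker_tip from where it was at the start of the episode above 0.01 m).
It fails at once if a bystander is pushed more than 30 mm (distance of any of jar_mid, tape_mid, spool_mid from where it was at the start of the episode above 0.03 m).
It also fails if it takes over 58 s, if anything falls off the work surface, if the arm or the gripper's body presses on something with over 40 N, if the wrist force passes 120 N, or if a joint passes its speed limit or range.

## Robot

A 6-joint arm with a two-finger parallel gripper is mounted at the origin on a cart in front of the work surface, level with it; the furniture and walls round the work are solid. World frame = base frame: x ahead of the robot, y to its left, z up, the work surface at z = 0. Lengths are in m, angles in rad, forces in N, time in s.
With the tool pointing down it reaches from about 0.375 to 0.9 m from the base axis. Payload 3.1 kg.
Tool frame: the origin (TCP) lies at the very end of the fingers, on their centre line; the grasp point (between the pads) lies ctrl.grasp_offset behind it (ctrl.grasp_offset is the distance from the TCP to the grasp point, in m); z points along the fingers, y is the line along which they close (so a half turn about z gives the same grasp; the last joint's range is limited). The gripper opens to 85 mm and grips with 20 to 120 N. Pads are 22 mm wide; open, the fingers measure 114 mm over their backs; the gripper's body (76 mm by 85 mm) begins 54 mm behind the grasp point. The pads swing forward as they close: fully open they stand 13 mm farther back than shut.
Start: joints at [1.163, 0.527, 1.433, -0, 1.181, -0.178], TCP at [0.142, 0.609, 0.231] pointing down, gripper open.
Joint ranges: [-3.08, 3.08], [-0.75, 2.2], [0.22, 2.44], [-1.43, 4.57], [0, 2.65], [-2.85, 2.85]. Speed limits (rad/s): [2.79, 2.79, 3.14, 3.14, 3.14, 3.14].

## Interface

Orientations are given as a unit quaternion [x, y, z, w].
In Python, from station import sensors, eyes, job, ctrl gives the robot as it stands.
- The arm moves only by the tool drive_tool, never from a script. Its argument "deltas" is a list of rows, each an object with "travel": the shift along the tool's x, y, z in cm, a list of three; "roll": the turn about the tool's z in rad. A call has 1 to 12 rows; each row is the pose to reach, as a shift and turn from the pose commanded when the call began, along the tool's axes at that moment; what a row does not reach only later rows make up. A row lasts 1/8 s, in which the tool goes at most 62.5 mm and 10.7 degrees, less where a joint would pass 70% of its speed; a pose out of reach is approached as far as the arm can. A call with a gripper value outside its range is refused whole. "hand" is the finger opening in cm, from 0 to 8.54, set as the call begins (left out, the last holds). The fingers move at their own pace and stop on an object; "force" is the grip in N (left out, the last holds). Time passes only in rows, so rows that repeat a pose let the fingers close. It gives the time, the measured TCP pose, the force, the opening and the grip force at its end, in the units of the state.
- sensors.observe(): the state, without advancing time (a new reading comes with each control period).
- eyes.camera(name): name is "side" or "top" or "wrist"; returns a dict with "color" (480x640x3 uint8, red, green, blue), "range_z" (480x640 float32, m along the optical axis (not along the pixel's ray), 0 where there is no reading), "fx", "fy", "cx", "cy" (pixels), "extrinsics" (4x4, takes a point from camera to world coordinates). Camera axes: x right, y down, z forward; pixel columns grow to the right and rows downward; lengths in m; the calibration is good to about 2 mm. A picture is of the moment at which its call begins.
- job.hand_in(): hands the job in; it is judged then, once.
The state is a dict: "time": time; "joints": joint angles; "dq": joint speeds; "tau": joint torques, N m; "ee_pos": TCP position; "ee_rot": TCP orientation; "force": force on the tool from outside, world axes, zero at the start; "ft_torque": the same for the moment, N m; "finger_gap": finger opening in m; "finger_force": force on a finger pad.
Only numpy, scipy, OpenCV 4.12 (cv2) and the standard library are available. Lean on these libraries where they do the work, as an engineer would, in place of code of your own. Each camera call takes 0.05 s, during which the arm holds its last target. There are 200 camera calls.

## Working session

There is one attempt and no reset: what is moved stays moved. The work goes in short steps, Python scripts to look and compute and a tool call to move; the robot and the scene stay as the last step left them, time stands still between calls to the robot, and variables do not carry over. Pictures are saved under pics/ and viewed, at most 10 in all, crops included, and the job is handed in when it is done.

Besides the shell and the picture viewer there is one more tool, called after "Call:" in YAML: its name, and indented under it one key for each argument. drive_tool: Moves the arm, as the interface text tells. Its arguments: {"type":"object","properties":{"deltas":{"type":"array","items":{"type":"object","properties":{"travel":{"type":"array","items":{"type":"number"}},"roll":{"type":"number"}}}},"hand":{"type":"number"},"force":{"type":"number"}},"required":["deltas"]}

```bash
ls; mkdir -p pics
cat > h.py <<'E'
import numpy as np, cv2
from station import sensors, eyes, job, ctrl
def grab(n,tag):
    c=eyes.camera(n); cv2.imwrite(f'pics/{tag}.png',c['color'][:,:,::-1]); np.savez(f'pics/{tag}.npz',**c); return c
def cloud(c):
    z=c['range_z']; v,u=np.mgrid[:480,:640]
    p=np.stack([(u-c['cx'])/c['fx']*z,(v-c['cy'])/c['fy']*z,z],-1)
    E=c['extrinsics']; w=p@E[:3,:3].T+E[:3,3]; w[z==0]=np.nan; return w
E
python3 - <<'E'
from h import *
for n in('side','top','wrist'):
    c=grab(n,n+'0'); print(n,c['fx'],np.round(c['extrinsics'],3).tolist())
print(sensors.observe(),ctrl.grasp_offset)
a=[cv2.imread(f'pics/{n}0.png') for n in('side','top')]
E
```

```text
pics
side 438.20806721414704 [[0.882, -0.207, 0.424, 0.146], [-0.471, -0.421, 0.775, -0.744], [0.018, -0.883, -0.468, 0.544], [0.0, 0.0, 0.0, 1.0]]
top 611.8495739641887 [[0.008, -0.998, 0.066, 0.443], [-1.0, -0.007, 0.02, -0.012], [-0.02, -0.066, -0.998, 1.446], [0.0, 0.0, 0.0, 1.0]]
wrist 331.30999247745837 [[0.228, 0.931, 0.286, 0.07], [0.974, -0.217, -0.07, 0.624], [-0.003, 0.294, -0.956, 0.372], [0.0, 0.0, 0.0, 1.0]]
{'time': 0.15, 'joints': array([ 1.16265607e+00,  5.28577392e-01,  1.43417001e+00, -2.57851475e-04,
        1.18141671e+00, -1.78510964e-01]), 'dq': array([ 0.0012407 , -0.00176479, -0.00123788, -0.0014772 ,  0.00135058,
        0.00028119]), 'tau': array([ 2.59470128e+00, -4.54760742e+01, -1.85948467e+01,  1.35347522e-01,
        6.92726622e-03,  9.96702454e-06]), 'ee_pos': array([0.14195193, 0.60775877, 0.23018026]), 'ee_rot': array([ 1.14513689e-01,  9.93420831e-01, -1.26528007e-03, -2.57631898e-04]), 'force': array([-0.47668968, -0.98532324, -0.50130283]), 'ft_torque': array([ 0.05539707, -0.0208688 , -0.00825439]), 'finger_force': 0.0, 'finger_gap': 0.0848934033270946} 0.0187
```

View pics/top0.png

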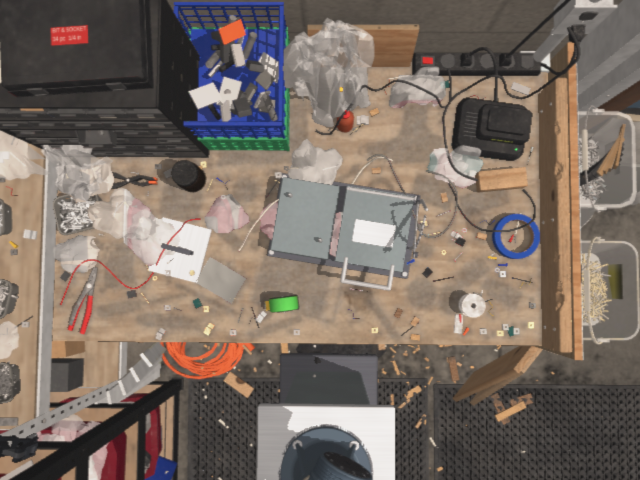

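View pics/side0.png

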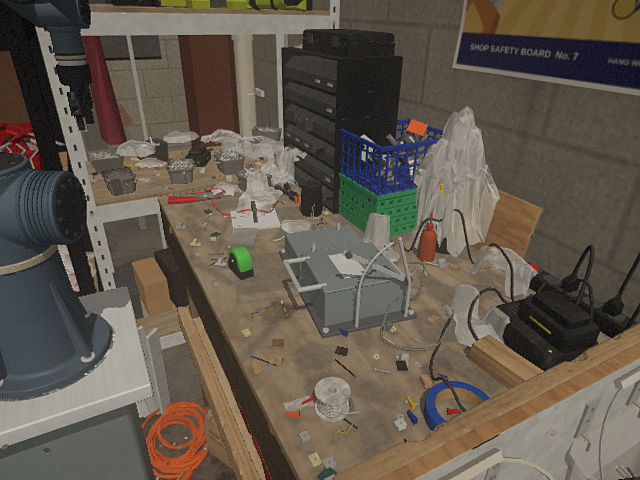

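Top view: fixture centred near (345,225), pins on the left deck at about (281,193) and (318,240), and the cover bar at (368,287). The marker is at the cover's right edge, near (405,220). The jar is at (187,175), the tape at (283,303) and the spool at (472,303). The plate is probably the light square at (180,250) with the dark bar at (178,250). I'll check that with depth.

Run:
```python
from h import *
c=dict(np.load('pics/top0.npz')); w=cloud(c)
for n,u,v in [('h',178,250),('p',165,262),('p2',200,235),('grey',220,278),('deck',300,215),('pinA',281,193),('pinB',318,240),('bar',368,287),('cov',360,210),('jar',187,175),('tape',283,303),('spool',472,303)]:
    print(n,np.round(w[v,u],3))
# handle pts
m=np.zeros((480,640),bool); m[225:285,145:215]=1
s=m&(w[:,:,2]>.025)&(w[:,:,2]<.06); p=w[s]
print(len(p),p.mean(0),p.max(0),p.min(0)); 
if len(p)>5: print(cv2.minAreaRect(p[:,:2].astype(np.float32)*1000))
s=m&(w[:,:,2]>.004); p=w[s]; print(len(p),cv2.minAreaRect(p[:,:2].astype(np.float32)*1000))
m[:]=0; m[170:265,260:345]=1
s=m&(w[:,:,2]>.056)&(w[:,:,2]<.064); s=cv2.erode(s.astype(np.uint8),np.ones((3,3)))>0; p=w[s]; print('deck',len(p),p.mean(0),cv2.minAreaRect(p[:,:2].astype(np.float32)*1000))
s=m&(w[:,:,2]>.068)&(w[:,:,2]<.09); n,l=cv2.connectedComponents(s.astype(np.uint8))
for i in range(1,n): print('pin',(l==i).sum(),w[l==i].mean(0),np.argwhere(l==i).mean(0))
m[:]=0; m[255:300,330:415]=1
s=m&(w[:,:,2]>.07); p=w[s]; print('bar',len(p),p.mean(0),cv2.minAreaRect(p[:,:2].astype(np.float32)*1000))
im=c['color'][:,:,::-1]
a=cv2.resize(im[220:310,140:260],None,fx=5,fy=5,interpolation=2); b=cv2.resize(im[140:310,250:430],None,fx=3.3,fy=3.3,interpolation=2)
h=max(a.shape[0],b.shape[0]); cv2.imwrite('pics/crop1.png',cv2.resize(np.hstack([cv2.copyMakeBorder(x,0,h-x.shape[0],0,0,0) for x in(a,b)]),(800,374)))
print(w[165:190,270:300,2].max())
```

```text
h [0.509 0.343 0.052]
p [0.482 0.383 0.01 ]
p2 [0.546 0.301 0.015]
grey [0.446 0.252 0.01 ]
deck [0.59  0.063 0.061]
pinA [0.64  0.107 0.066]
pinB [0.533 0.021 0.074]
bar [ 0.427 -0.095  0.004]
cov [ 0.6   -0.072  0.084]
jar [0.674 0.314 0.1  ]
tape [0.39  0.1   0.059]
spool [ 0.393 -0.33   0.037]
419 [0.52632705 0.38342117 0.03515797] [0.56917788 0.42810256 0.05281407] [0.4932266  0.27551747 0.02500697]
((532.4737548828125, 351.04205322265625), (74.75302124023438, 152.92811584472656), 1.5075340270996094)
3315 ((500.68621826171875, 349.3057861328125), (139.80459594726562, 165.7266387939453), 0.46222713589668274)
deck 632 [0.58265678 0.05329888 0.06029833] ((584.7550048828125, 51.6849250793457), (128.57215881347656, 163.29498291015625), 80.8529281616211)
pin 1 [0.67368368 0.09542053 0.06831682] [178. 286.]
pin 1 [0.66465776 0.03160678 0.06926768] [182. 314.]
pin 1 [0.6598648  0.09751093 0.06863559] [184. 285.]
pin 1 [0.65547255 0.06563556 0.06841558] [186. 299.]
pin 1 [0.64877054 0.00425313 0.06935338] [189. 326.]
pin 1 [ 0.65138843 -0.02293563  0.06803685] [188. 338.]
pin 15 [0.63453
[... 556 characters left out ...]
 1 [0.56224229 0.03301809 0.06820907] [227. 313.]
pin 1 [ 0.5488848  -0.00549638  0.06823849] [233. 330.]
pin 15 [0.53326604 0.01704867 0.07861078] [239.53333333 319.86666667]
pin 1 [0.53015815 0.08467888 0.0686724 ] [241. 290.]
pin 1 [0.53250305 0.06886244 0.06901947] [240. 297.]
pin 1 [0.53054795 0.03048336 0.06822483] [241. 314.]
pin 1 [0.52106369 0.09363337 0.06845396] [245. 286.]
pin 1 [0.52338184 0.08689176 0.06826572] [244. 289.]
pin 1 [0.5124411  0.03257331 0.06854241] [249. 313.]
pin 1 [0.50539075 0.07084785 0.06881233] [252. 296.]
bar 1195 [ 0.47301227 -0.09936105  0.08866397] ((460.54779052734375, -99.16081237792969), (77.59984588623047, 163.8022003173828), 0.3509523570537567)
nan
```

View pics/crop1.png

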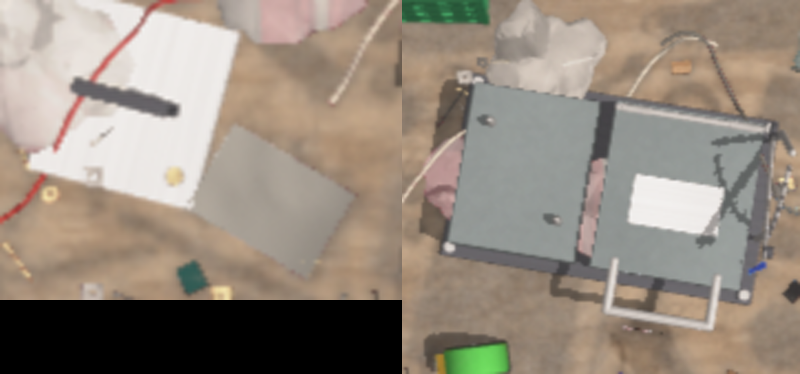

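The white square is the plate: its visible sides of about 54 x 50 px match, and the handle is parallel to its short side. Its yaw is about -0.27 and the fixture's is about -0.152. Next I'll go above the handle.

```bash
cat >> h.py <<'E'
from scipy.spatial.transform import Rotation as R
def go(x,y,z,yaw):   # yaw of tool y axis
    s=sensors.observe(); M=R.from_quat(s['ee_rot']).as_matrix()
    d=M.T@(np.array([x,y,z])-s['ee_pos'])*100
    cur=np.arctan2(M[1,1],M[0,1]); r=-((yaw-cur+np.pi)%(2*np.pi)-np.pi)
    print('travel',np.round(d,2),'roll',round(r,3),'pos',np.round(s['ee_pos'],4),'yaw',round(cur,3),'t',s['time'],'F',np.round(s['force'],1),'gap',s['finger_gap'],'q6',s['joints'][5])
E
python3 -c "
from h import *
go(.51,.345,.16,-.273)"
```

```text
travel [-41.82 -17.19   7.05] roll 1.614 pos [0.142  0.6078 0.2302] yaw 1.341 t 0.15 F [-0.5 -1.  -0.5] gap 0.0848934033270946 q6 -0.1785109641551785
```

Call:
drive_tool:
  deltas:
    - {"travel":[-41.8,-17.2,5.0],"roll":1.614}
    - {"travel":[-41.8,-17.2,5.0],"roll":1.614}
    - {"travel":[-41.8,-17.2,5.0],"roll":1.614}
    - {"travel":[-41.8,-17.2,5.0],"roll":1.614}
    - {"travel":[-41.8,-17.2,5.0],"roll":1.614}
    - {"travel":[-41.8,-17.2,5.0],"roll":1.614}
    - {"travel":[-41.8,-17.2,5.0],"roll":1.614}
    - {"travel":[-41.8,-17.2,5.0],"roll":1.614}
    - {"travel":[-41.8,-17.2,5.0],"roll":1.614}
    - {"travel":[-41.8,-17.2,5.0],"roll":1.614}
    - {"travel":[-41.8,-17.2,5.0],"roll":1.614}
    - {"travel":[-41.8,-17.2,5.0],"roll":1.614}
  hand: 5

```text
time: 1.65
ee_pos: [0.5094, 0.3468, 0.1814]
ee_rot: [0.796, 0.605, 0.0, 0.0]
force: [-0.1, 0.5, -0.2]
finger_gap: 0.0502
finger_force: 0.0
```

Run:
```python
from h import *
go(.51,.345,.021,-.273)
c=grab('wrist','w1')
```

```text
travel [-0.16  0.11 16.04] roll 0.003 pos [0.5094 0.3468 0.1814] yaw -0.27 t 1.65 F [-0.1  0.5 -0.2] gap 0.0501857526266107 q6 0.6868191922939526
```

View pics/w1.png

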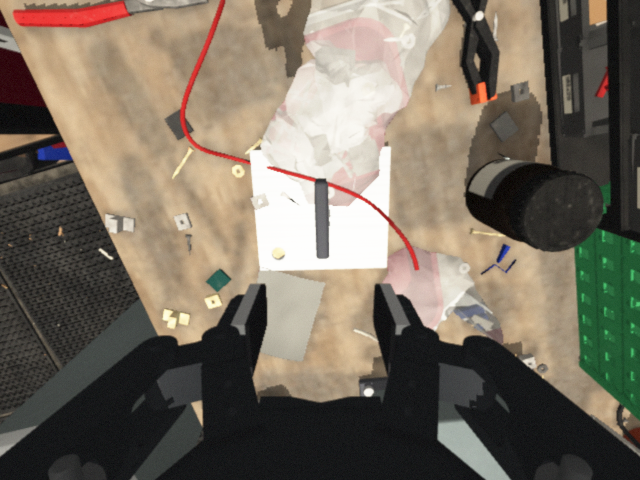

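The wrist view shows the plate's bar at (322,218) and one hole at (278,253), with a bag and wire around it. I'll measure the bar's height and its centre by depth.

Run:
```python
from h import *
c=dict(np.load('pics/w1.npz')); w=cloud(c)
g=c['color'].max(2); m=np.zeros((480,640),bool); m[172:266,305:340]=1
s=m&(g<90); s=cv2.morphologyEx(s.astype(np.uint8),cv2.MORPH_OPEN,np.ones((3,3)))>0
p=w[s]; p=p[~np.isnan(p[:,0])]; print(len(p),np.percentile(p[:,2],[5,25,50,75,95]))
q=p[p[:,2]>np.median(p[:,2])-.006]; print(np.median(q,0),cv2.minAreaRect((q[:,:2]*1000).astype(np.float32)))
_,_,V=np.linalg.svd(q[:,:2]-q[:,:2].mean(0)); print('bar dir',np.arctan2(V[0,1],V[0,0]))
for uv in [(278,225),(300,190),(365,255),(350,240),(278,253),(330,130),(290,310),(230,215),(375,165)]: print(uv,np.round(w[uv[1],uv[0]],3))
s=(c['color'].min(2)>225); s[:,:250]=0;s[:,395:]=0;s[:145]=0;s[275:]=0; p=w[s]
print(np.nanmedian(p,0),cv2.minAreaRect((p[~np.isnan(p[:,0])][:,:2]*1000).astype(np.float32)))
```

```text
49 [0.02626227 0.03949129 0.04418662 0.04583456 0.04634592]
[0.52036785 0.38096835 0.04511634] ((520.4200439453125, 380.8977355957031), (1.993942379951477, 7.635725498199463), 73.2967529296875)
bar dir -0.25937997130745033
(278, 225) [0.467 0.346 0.008]
(300, 190) [0.498 0.373 0.007]
(365, 255) [0.543 0.292 0.008]
(350, 240) [0.532 0.312 0.007]
(278, 253) [0.457 0.316 0.002]
(330, 130) [0.539 0.419 0.027]
(290, 310) [0.451 0.252 0.007]
(230, 215) [ 0.422  0.367 -0.001]
(375, 165) [0.572 0.378 0.013]
[0.50110757 0.34207073 0.00767922] ((513.0217895507812, 347.739501953125), (128.20811462402344, 132.30003356933594), 76.14566040039062)
```

```bash
cat >> h.py <<'E'
def ray(c,u,v,z):
    E=c['extrinsics']; d=E[:3,:3]@np.array([(u-c['cx'])/c['fx'],(v-c['cy'])/c['fy'],1]); o=E[:3,3]; return o+d*(z-o[2])/d[2]
E
python3 - <<'E'
from h import *
c=dict(np.load('pics/w1.npz'))
g=c['color'].max(2); m=np.zeros((480,640),np.uint8); m[172:266,305:340]=1
s=(m>0)&(g<90); n,l,st,ce=cv2.connectedComponentsWithStats(s.astype(np.uint8)); i=1+st[1:,4].argmax(); print(st[i],ce[i])
p=np.array([ray(c,u,v,.045)[:2] for v,u in np.argwhere(l==i)],np.float32); print(cv2.minAreaRect(p*1000))
# corners of the visible plate edges at z .008
for u,v in [(257,271),(387,269),(389,147),(250,149),(278,253)]: print(ray(c,u,v,.008))
E
```

```text
[315 179  12   9  58] [320.87931034 181.4137931 ]
((521.2582397460938, 380.774658203125), (5.991400718688965, 10.173542022705078), 54.50444412231445)
[0.4316065  0.30517404 0.008     ]
[0.56111475 0.27146032 0.008     ]
[0.58838841 0.38975601 0.008     ]
[0.46450792 0.4223244  0.008     ]
[0.4584305  0.31817871 0.008     ]
```

Run:
```python
from h import *
c=dict(np.load('pics/w1.npz'))
g=c['color'].max(2).astype(int); print(g[218,310:335],g[172:186,321],g[250:266,322])
m=np.zeros((480,640),bool); m[172:266,308:337]=1
s=m&(g<140); n,l,st,ce=cv2.connectedComponentsWithStats(s.astype(np.uint8)); i=1+st[1:,4].argmax(); print(st[i],ce[i])
p=np.array([ray(c,u,v,.047)[:2] for v,u in np.argwhere(l==i)],np.float32); print(cv2.minAreaRect(p*1000),p.mean(0))
```

```text
[254 254 254 253 239 157 102 107 110 115 114 112 111 114 110 103  99  88
 131 243 254 254 254 254 254] [244 244 244 243 243 236 161  60  48  55  70  82  95 104] [117 118 124 121 119 117 118 120 168 248 254 254 254 254 254 254]
[315 179  14  79 998] [321.63326653 217.59819639]
((512.6961059570312, 349.79803466796875), (69.13855743408203, 11.09862232208252), 74.88623046875) [0.5130898  0.35091484]
```

```bash
python3 -c "
from h import *
go(.5127,.3495,.021,-.264)"
```

```text
travel [ 0.35  0.24 16.04] roll -0.006 pos [0.5094 0.3468 0.1814] yaw -0.27 t 1.7 F [-0.   0.5 -0.8] gap 0.04987740064087909 q6 0.6870147343748765
```

Call:
drive_tool:
  deltas:
    - {"travel":[0.35,0.24,6.0],"roll":-0.006}
    - {"travel":[0.35,0.24,10.0],"roll":-0.006}
    - {"travel":[0.35,0.24,13.0],"roll":-0.006}
    - {"travel":[0.35,0.24,15.0],"roll":-0.006}
    - {"travel":[0.35,0.24,16.0],"roll":-0.006}
    - {"travel":[0.35,0.24,16.0],"roll":-0.006}

```text
time: 2.45
ee_pos: [0.5131, 0.3492, 0.0213]
ee_rot: [0.795, 0.607, -0.0, 0.0]
force: [-0.1, -0.6, 1.2]
finger_gap: 0.05
finger_force: 0.0
```

Call:
drive_tool:
  deltas:
    - {"travel":[0,0,0]}
    - {"travel":[0,0,0]}
    - {"travel":[0,0,0]}
    - {"travel":[0,0,0]}
    - {"travel":[0,0,0]}
    - {"travel":[0,0,0]}
  hand: 0.6
  force: 60

```text
$.deltas[0]: bad value
```

Call:
drive_tool:
  deltas:
    - {"travel":[0,0,-1]}
    - {"travel":[0,0,-4]}
    - {"travel":[0,0,-8]}
    - {"travel":[0,0,-12]}
    - {"travel":[0,0,-15]}
    - {"travel":[0,0,-15]}

```text
$.deltas[0]: bad value
```

```bash
python3 -c "
from h import *
go(.584,.0515,.19,-.152)"
```

```text
travel [-26.86  14.66 -16.87] roll -0.114 pos [0.5131 0.3492 0.0213] yaw -0.266 t 2.45 F [-0.1 -0.6  1.2] gap 0.05004476220898243 q6 0.6835862644265314
```

Roll is required in every row.

Call:
drive_tool:
  deltas:
    - {"travel":[0,0,0],"roll":0}
    - {"travel":[0,0,0],"roll":0}
    - {"travel":[0,0,0],"roll":0}
    - {"travel":[0,0,0],"roll":0}
    - {"travel":[0,0,0],"roll":0}
    - {"travel":[0,0,0],"roll":0}
  hand: 0.6
  force: 60

```text
time: 3.2
ee_pos: [0.5135, 0.3495, 0.0226]
ee_rot: [0.795, 0.607, 0.001, 0.0]
force: [-0.5, 0.3, 5.5]
finger_gap: 0.0109
finger_force: 59.9
```

Call:
drive_tool:
  deltas:
    - {"travel":[0,0,-1],"roll":0}
    - {"travel":[0,0,-4],"roll":0}
    - {"travel":[0,0,-8],"roll":0}
    - {"travel":[0,0,-12],"roll":0}
    - {"travel":[0,0,-16],"roll":0}
    - {"travel":[0,0,-16],"roll":0}

```text
time: 3.95
ee_pos: [0.5152, 0.35, 0.1849]
ee_rot: [0.795, 0.607, 0.004, 0.001]
force: [0.8, -0.6, -3.1]
finger_gap: 0.0107
finger_force: 58.8
```

```bash
python3 -c "
from h import *
go(.584,.0515,.18,-.152)"
```

```text
travel [-27.    14.48   0.45] roll -0.114 pos [0.5152 0.35   0.1849] yaw -0.266 t 3.95 F [ 0.8 -0.6 -3.1] gap 0.010655983821979277 q6 0.6836737825391201
```

```bash
python3 -c "
from h import *
go(.606,.20,.175,-.152)"
```

```text
travel [-12.09  12.7    1.01] roll -0.114 pos [0.5152 0.35   0.1849] yaw -0.266 t 3.95 F [ 0.8 -0.6 -3.1] gap 0.010655983821979277 q6 0.6836737825391201
```

Call:
drive_tool:
  deltas:
    - {"travel":[-4,4,0],"roll":-0.04}
    - {"travel":[-8,8,0],"roll":-0.08}
    - {"travel":[-11,11.5,0.5],"roll":-0.114}
    - {"travel":[-12.1,12.7,0.5],"roll":-0.114}
    - {"travel":[-12.1,12.7,0.5],"roll":-0.114}
    - {"travel":[-12.1,12.7,0.5],"roll":-0.114}

```text
time: 4.7
ee_pos: [0.6023, 0.2001, 0.1755]
ee_rot: [0.758, 0.652, -0.001, -0.001]
force: [-0.3, 0.5, -2.2]
finger_gap: 0.0108
finger_force: 58.9
```

Run:
```python
from h import *
go(.584,.0515,.18,-.152)
c=grab('wrist','w2'); print(np.round(c['extrinsics'],3).tolist())
cv2.imwrite('pics/w2b.png',cv2.resize(cv2.imread('pics/w2.png'),(800,600),interpolation=2))
```

```text
travel [-14.97   0.43  -0.45] roll 0.001 pos [0.6023 0.2001 0.1755] yaw -0.151 t 4.7 F [-0.3  0.5 -2.2] gap 0.010833927429631907 q6 0.29535036230358
[[0.988, -0.144, -0.046, 0.615], [-0.151, -0.945, -0.291, 0.273], [-0.002, 0.294, -0.956, 0.318], [0.0, 0.0, 0.0, 1.0]]
```

View pics/w2b.png

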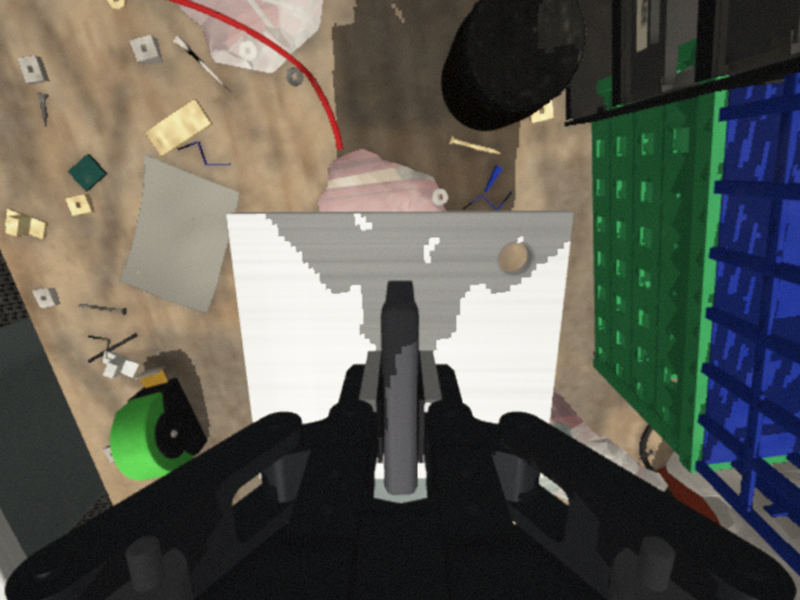

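The wrist camera looks back towards +y, so the hand hides the fixture. The plate's hole is visible at (410,206) in original pixels. I'll pass just beyond the deck to see the pins.

Call:
drive_tool:
  deltas:
    - {"travel":[-5,0.5,-0.5],"roll":0}
    - {"travel":[-11,1,-0.5],"roll":0}
    - {"travel":[-17,1,-0.5],"roll":0}
    - {"travel":[-23,1,-0.5],"roll":0}
    - {"travel":[-26,1,-0.5],"roll":0}
    - {"travel":[-26,1,-0.5],"roll":0}
    - {"travel":[-26,1,-0.5],"roll":0}

```text
time: 5.62
ee_pos: [0.5741, -0.058, 0.1815]
ee_rot: [0.758, 0.652, 0.0, -0.0]
force: [0.9, 0.6, -2.8]
finger_gap: 0.0107
finger_force: 58.9
```

Run:
```python
from h import *
go(.584,.0515,.18,-.152)
c=grab('wrist','w3')
cv2.imwrite('pics/w3b.png',cv2.resize(cv2.imread('pics/w3.png'),(800,600),interpolation=2))
```

```text
travel [10.97 -0.67  0.15] roll 0.001 pos [ 0.5741 -0.058   0.1815] yaw -0.151 t 5.625 F [ 0.9  0.6 -2.8] gap 0.010743390958926685 q6 -0.14419619087203198
```

View pics/w3b.png

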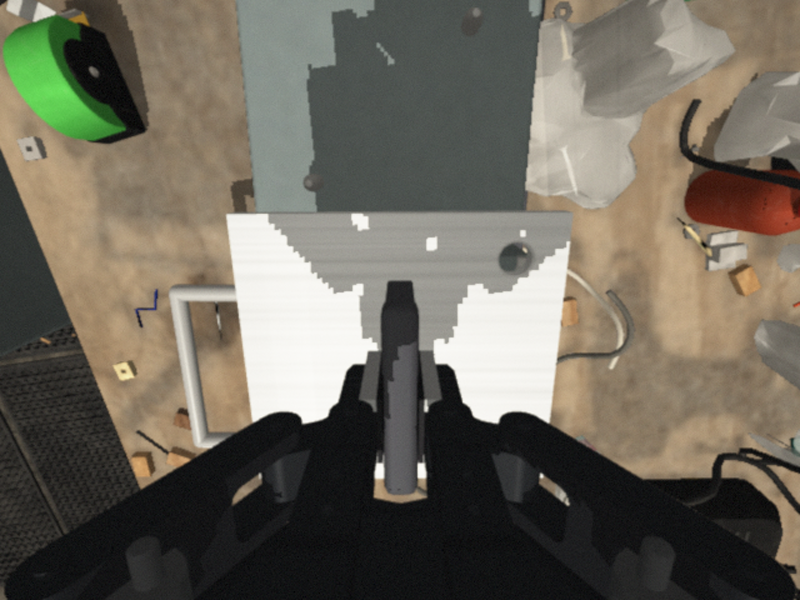

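Pins are at about (250,146) and (378,14) in original pixels, and the plate hole is at (412,206). I'll zoom in on these three.

Run:
```python
from h import *
c=dict(np.load('pics/w3.npz')); im=c['color'][:,:,::-1]
f=lambda u0,v0,k=26:cv2.resize(im[v0:v0+k,u0:u0+k],(260,260),interpolation=cv2.INTER_NEAREST)
cv2.imwrite('pics/z.png',np.hstack([f(237,133),f(365,1),cv2.resize(im[190:222,396:428],(256,260),interpolation=0)]))
w=cloud(c)
for u0,v0 in((243,138),(370,6)):
    print(np.round(w[v0:v0+14,u0:u0+16,2]*1000).astype(float))
```

```text
[[60. nan 59. 59. 59. 59. 59. 60. 58. 60. 60. 59. 60. 59. 60. 59.]
 [60. 60. 59. 60. 74. 75. 73. 73. 68. 66. 63. 60. 60. 60. nan 60.]
 [60. 59. 75. 76. 75. 75. 76. 76. 74. 74. 69. 67. 63. 59. 59. 60.]
 [61. 75. 78. 78. 77. 76. 77. 76. 74. 74. 73. 70. 67. 63. 60. 60.]
 [75. 76. 78. 80. 79. 81. 78. 77. 75. 77. 74. 73. 70. 66. 62. 59.]
 [78. 79. 81. 80. 80. 80. 80. 79. 78. 77. 76. 73. 72. 67. 63. 59.]
 [79. 82. 82. 82. 83. 80. 80. 79. 79. 77. 75. 74. 72. 68. 64. 59.]
 [79. 83. 81. 81. 82. 83. 80. 80. 78. 77. 77. 77. 74. 69. 65. 62.]
 [81. 80. 81. 82. 81. 82. 82. 80. 78. 79. 77. 75. 74. 69. 67. 61.]
 [79. 81. 81. 81. 81. 81. 82. 80. 78. 77. 76. 75. 73. 69. 64. 60.]
 [78. 81. 81. 82. 82. 81. 81. 80. 78. 77. 75. 76. 72. 68. 63. 59.]
 [75. 79. 81. 80. 81. 82. 79. 78. 77. 76. 76. 73. 69. 67. 62. 60.]
 [59. 75. 78. 79. 78. 79. 78. 77. 76. 75. 74. 72. 67. 62. 60. 61.]
 [59. 60. 75. 77. 77. 77. 78. 76. 74. 73. 73. 67. 62. 60. 59. 60.]]
[[59. 59. 59. 59. 60. 72. 75. 77. 78. 81. 81. 82. 81. 60. 59. 60.]
 [59. 59. 60. 60. 74. 76. 77. 79. 81. 81. 81. 81. 81. 80. 60. 59.]
 [60. 60. 61. 61. 74. 78. 79. 80. 81. 82. 82. 81. 82. 82. 77. 60.]
 [58. 59. 59. 75. 78. 78. 81. 82. 81. 81. 82. 80. 81. 81. 80. 59.]
 [60. 60. 75. 76. 76. 78. 80. 81. 82. 82. 82. 81. 82. 83. 81. 75.]
 [61. 60. 74. 76. 76. 78. 80. 81. 82. 81. 82. 81. 81. 82. 79. 76.]
 [60. 71. 75. 76. 77. 78. 80. 80. 81. 82. 81. 80. 82. 81. 80. 77.]
 [60. 74. 76. 78. 76. 78. 79. 81. 80. 82. 81. 81. 81. 81. 78. 76.]
 [66. 75. 74. 76. 77. 78. 79. 80. 80. 80. 80. 80. 78. 78. 77. 74.]
 [69. 74. 75. 76. 77. 78. 79. 78. 78. 79. 80. 80. 80. 77. 77. 74.]
 [70. 73. 74. 74. 77. 77. 78. 78. 78. 79. 80. 80. 78. 78. 77. 75.]
 [70. 73. 74. 76. 76. 77. 78. 76. 79. 79. 78. 79. 78. 76. 75. 60.]
 [69. 72. 74. 74. 75. 76. 77. 76. 77. 76. 77. 76. 77. 76. 75. 59.]
 [68. 72. 73. 74. 76. 76. 77. 75. 78. 77. 76. 76. 76. 75. 72. 60.]]
```

View pics/z.png

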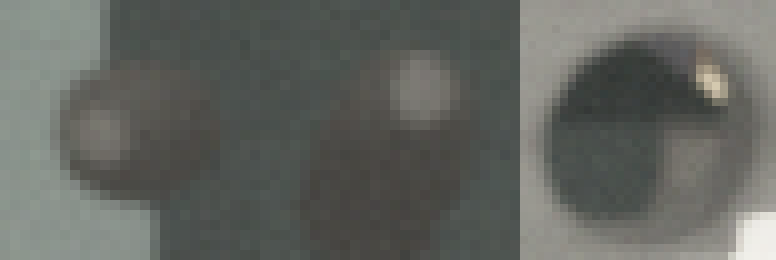

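Run:
```python
from h import *
c=dict(np.load('pics/w3.npz')); w=cloud(c)
B=ray(c,246.6,145.8,.082)[:2];A=ray(c,381,9.5,.082)[:2]; d=A-B
print('A',A,'B',B,np.linalg.norm(d),'seat',(A+B)/2,'yaw',np.arctan2(d[1],d[0])-np.arctan2(84,90))
x=w[180:185,340:400].reshape(-1,3); zt=np.nanmedian(x[:,2]); print('plate top z',zt, np.nanmedian(w[180:225,190:200,2]),np.nanmedian(w[180:225,440:450,2]),np.nanmedian(w[300:320,205:215,2]),np.nanmedian(w[300:320,425:435,2]))
H=ray(c,411.8,206,zt)[:2]; t=sensors.observe()['ee_pos'][:2]; print('hole',H,'tcp',t)
# far plate edge line
q=np.array([ray(c,u,v,zt)[:2] for u,v in[(184,170.5),(456,170.5)]]); print(q,np.arctan2(*(q[1]-q[0])[::-1]))
# plate mask rect edges left/right
yaw=np.arctan2(*(q[1]-q[0])[::-1])
for y in(yaw,-.152):
    off=R.from_euler('z',y).as_matrix()[:2,:2]@np.array([.045,.042]); print('plate centre',H-off,'minus tcp',H-off-t)
```

```text
A [0.63554362 0.08338779] B [0.53387433 0.01493566] 0.12256565233067503 seat [0.58470898 0.04916172] yaw -0.15836039472037333
plate top z 0.1664293701814154 0.16631480959218267 0.16647372692324983 0.16625328740211057 0.1664548934100556
hole [ 0.62494546 -0.02459052] tcp [ 0.57418973 -0.05772525]
[[ 0.52071267  0.00845449]
 [ 0.64660186 -0.01078059]] -0.15162106508064616
plate centre [ 0.574118   -0.05931184] minus tcp [-7.17298679e-05 -1.58658442e-03]
plate centre [ 0.57410485 -0.05929257] minus tcp [-8.48833391e-05 -1.56732163e-03]
```

```bash
python3 -c "
from h import *
go(.5848,.0505,.125,-.158)"
```

```text
travel [10.86 -0.57  5.65] roll 0.008 pos [ 0.5742 -0.0577  0.1814] yaw -0.15 t 5.675 F [-0.3 -0.5 -2.9] gap 0.010667566390497802 q6 -0.1443136777178751
```

Call:
drive_tool:
  deltas:
    - {"travel":[4,-0.2,0],"roll":0.004}
    - {"travel":[8,-0.4,0],"roll":0.008}
    - {"travel":[10.5,-0.57,1],"roll":0.008}
    - {"travel":[10.86,-0.57,3],"roll":0.008}
    - {"travel":[10.86,-0.57,5],"roll":0.008}
    - {"travel":[10.86,-0.57,5.65],"roll":0.008}
    - {"travel":[10.86,-0.57,5.65],"roll":0.008}
    - {"travel":[10.86,-0.57,5.65],"roll":0.008}

```text
time: 6.68
ee_pos: [0.5858, 0.0489, 0.1256]
ee_rot: [0.761, 0.648, 0.001, 0.001]
force: [0.3, 0.9, -3.0]
finger_gap: 0.011
finger_force: 58.8
```

```bash
python3 -c "
from h import *
go(.5848,.0505,.0835,-.158)"
```

```text
travel [ 0.14 -0.13  4.21] roll -0.002 pos [0.5858 0.0489 0.1256] yaw -0.16 t 6.675 F [ 0.3  0.9 -3. ] gap 0.010955533627974638 q6 0.05285654143303763
```

Call:
drive_tool:
  deltas:
    - {"travel":[0.14,-0.13,0],"roll":-0.002}
    - {"travel":[0.14,-0.13,0],"roll":-0.002}
    - {"travel":[0.14,-0.13,0.8],"roll":-0.002}
    - {"travel":[0.14,-0.13,1.6],"roll":-0.002}
    - {"travel":[0.14,-0.13,1.9],"roll":-0.002}
    - {"travel":[0.14,-0.13,1.9],"roll":-0.002}
    - {"travel":[0.14,-0.13,1.9],"roll":-0.002}

```text
time: 7.55
ee_pos: [0.5842, 0.0502, 0.1059]
ee_rot: [0.761, 0.649, 0.0, 0.0]
force: [0.2, 0.5, -1.9]
finger_gap: 0.0107
finger_force: 58.8
```

```bash
python3 -c "
from h import *
go(.5848,.0505,.0835,-.158)"
```

```text
travel [0.04 0.05 2.24] roll -0.0 pos [0.5842 0.0502 0.1059] yaw -0.158 t 7.55 F [ 0.2  0.5 -1.9] gap 0.010671756300764274 q6 0.05333420569745319
```

Within 0.7 mm, so I'll lower slowly.

Call:
drive_tool:
  deltas:
    - {"travel":[0.03,0.04,0.3],"roll":0}
    - {"travel":[0.03,0.04,0.6],"roll":0}
    - {"travel":[0.03,0.04,0.9],"roll":0}
    - {"travel":[0.03,0.04,1.2],"roll":0}
    - {"travel":[0.03,0.04,1.2],"roll":0}

```text
time: 8.18
ee_pos: [0.5843, 0.0505, 0.0934]
ee_rot: [0.761, 0.649, -0.0, -0.0]
force: [-0.7, 0.2, -3.1]
finger_gap: 0.0107
finger_force: 58.8
```

Call:
drive_tool:
  deltas:
    - {"travel":[0,0,0.3],"roll":0}
    - {"travel":[0,0,0.6],"roll":0}
    - {"travel":[0,0,0.9],"roll":0}
    - {"travel":[0,0,1.05],"roll":0}
    - {"travel":[0,0,1.05],"roll":0}

```text
time: 8.8
ee_pos: [0.5844, 0.0505, 0.0831]
ee_rot: [0.761, 0.649, -0.0, -0.0]
force: [-0.6, 0.3, -2.2]
finger_gap: 0.011
finger_force: 58.8
```

Call:
drive_tool:
  deltas:
    - {"travel":[0,0,0.12],"roll":0}
    - {"travel":[0,0,0.12],"roll":0}
    - {"travel":[0,0,0.12],"roll":0}

```text
time: 9.18
ee_pos: [0.5847, 0.0504, 0.0826]
ee_rot: [0.761, 0.649, 0.0, 0.0]
force: [-0.7, -0.5, 1.9]
finger_gap: 0.0111
finger_force: 59.6
```

Call:
drive_tool:
  deltas:
    - {"travel":[0,0,0],"roll":0}
    - {"travel":[0,0,0],"roll":0}
    - {"travel":[0,0,0],"roll":0}
    - {"travel":[0,0,0],"roll":0}
    - {"travel":[0,0,-3],"roll":0}
    - {"travel":[0,0,-8],"roll":0}
    - {"travel":[0,0,-14],"roll":0}
    - {"travel":[0,0,-17],"roll":0}
    - {"travel":[0,0,-17],"roll":0}
    - {"travel":[0,0,-17],"roll":0}
  hand: 3.6

```text
time: 10.42
ee_pos: [0.5835, 0.0506, 0.251]
ee_rot: [0.761, 0.649, -0.001, -0.001]
force: [-0.1, -0.3, -0.5]
finger_gap: 0.0363
finger_force: 0.0
```

Run:
```python
from h import *
go(.5848,.0505,.25,-.158)
c=grab('top','t2'); w=cloud(c)
p=w[185:250,272:322]; print(np.nanmedian(p[...,2]))
im=c['color'][:,:,::-1]
cv2.imwrite('pics/t2c.png',cv2.resize(im[150:310,250:440],None,fx=3.6,fy=3.6,interpolation=2))
```

```text
travel [0.01 0.13 0.1 ] roll 0.0 pos [0.5835 0.0506 0.251 ] yaw -0.158 t 10.425 F [-0.1 -0.3 -0.5] gap 0.03634778098047271 q6 0.05380388469563306
0.5610017308659784
```

View pics/t2c.png

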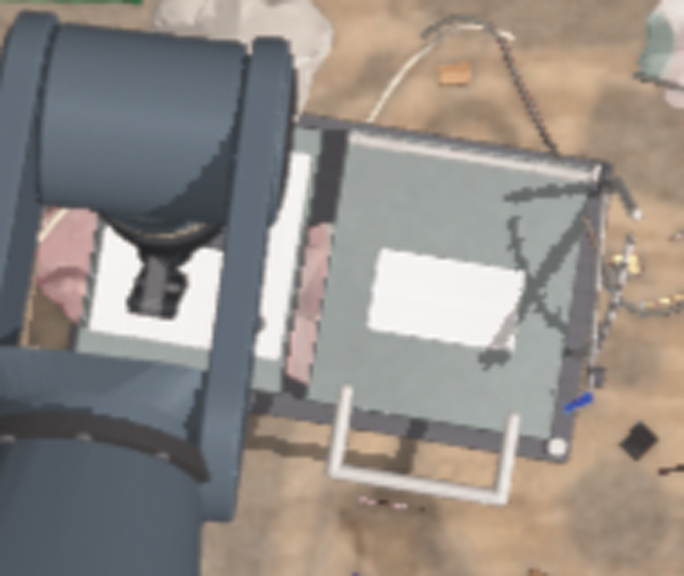

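Top crop: the plate is on the deck, and the bar ends are at (343,281) and (389,288) in original pixels. The marker arm lies past the cover's right edge, and the dark lines on the cover are its shadow. I'll get the marker angle from the point cloud in the fixture frame.

Run:
```python
from h import *
S=np.array([.5847,.0492,.060]); Rf=R.from_euler('z',-.158).as_matrix()
for n in('top0','side0','t2'):
    c=dict(np.load(f'pics/{n}.npz')) if n!='t2' else dict(np.load('pics/t2.npz'))
    f=(cloud(c)-S)@Rf  # fixture coords, z rel deck
    f[...,2]+=.06
    s=(f[...,2]>.095)&(f[...,2]<.24)&(abs(f[...,0])<.16)&(f[...,1]<-.1)&(f[...,1]>-.3)
    p=f[s]; print(n,len(p)); 
    h,e=np.histogram(p[:,1],bins=np.arange(-.3,-.1,.01)); print(list(zip(np.round(e,2),h)))
    print(np.round(p[np.argsort(p[:,0])][::max(1,len(p)//40)],3).tolist())
c=dict(np.load('pics/top0.npz')); w=cloud(c)
# bar
s=np.zeros((480,640),bool); s[274:296,338:394]=1; q=w[s&(w[...,2]>.07)&(w[...,2]<.1)]; qf=(q-S)@Rf
print('bar region',len(q),np.round(np.percentile(qf[:,0],[0,5,25,50,75]),3),np.median(q[:,2]))
b=qf[qf[:,0]<qf[:,0].min()+.014]; print(b.mean(0),b[:,1].min(),b[:,1].max())
for uv in((343,280.6),(388.9,288),(366,284.3)): print(ray(c,*uv,.088),(ray(c,*uv,.088)-S)@Rf)
```

```text
top0 324
[(np.float64(-0.3), np.int64(0)), (np.float64(-0.29), np.int64(0)), (np.float64(-0.28), np.int64(0)), (np.float64(-0.27), np.int64(0)), (np.float64(-0.26), np.int64(28)), (np.float64(-0.25), np.int64(163)), (np.float64(-0.24), np.int64(65)), (np.float64(-0.23), np.int64(5)), (np.float64(-0.22), np.int64(4)), (np.float64(-0.21), np.int64(5)), (np.float64(-0.2), np.int64(5)), (np.float64(-0.19), np.int64(2)), (np.float64(-0.18), np.int64(4)), (np.float64(-0.17), np.int64(6)), (np.float64(-0.16), np.int64(8)), (np.float64(-0.15), np.int64(7)), (np.float64(-0.14), np.int64(6)), (np.float64(-0.13), np.int64(7)), (np.float64(-0.12), np.int64(5))]
[[-0.131, -0.159, 0.096], [-0.086, -0.123, 0.097], [-0.055, -0.242, 0.171], [-0.052, -0.248, 0.167], [-0.049, -0.239, 0.168], [-0.046, -0.244, 0.172], [-0.043, -0.205, 0.096], [-0.036, -0.24, 0.165], [-0.033, -0.25, 0.098], [-0.029, -0.143, 0.095], [-0.025, -0.241, 0.154], [-0.023, -0.239, 0.15], [-0.02, -0.249, 0.127], [-0.016, -0.25, 0.144], [-0.013, -0.239, 0.14], [-0.01, -0.118, 0.096], [-0.008, -0.25, 0.148], [-0.005, -0.242, 0.143],
[... 3638 characters left out ...]
, -0.239, 0.116], [0.041, -0.24, 0.118], [0.044, -0.248, 0.181], [0.047, -0.248, 0.19], [0.05, -0.248, 0.184], [0.053, -0.24, 0.109], [0.057, -0.247, 0.16], [0.061, -0.239, 0.103], [0.064, -0.24, 0.095], [0.067, -0.177, 0.097], [0.07, -0.246, 0.111], [0.075, -0.238, 0.097], [0.078, -0.242, 0.098], [0.084, -0.241, 0.097]]
bar region 301 [-0.132 -0.131 -0.129 -0.125 -0.122] 0.0886147025819326
[-0.12655629 -0.15630578  0.02855979] -0.2126598305883771 -0.09892215257568095
[ 0.44191117 -0.03507531  0.088     ] [-0.12775008 -0.10569246  0.028     ]
[ 0.42641526 -0.1364454   0.088     ] [-0.12710305 -0.20823806  0.028     ]
[ 0.43415527 -0.08592851  0.088     ] [-0.12740795 -0.15713257  0.028     ]
```

Run:
```python
from h import *
S=np.array([.5847,.0492,.060]); Rf=R.from_euler('z',-.158).as_matrix()
for n in('top0','side0','t2'):
    c=dict(np.load(f'pics/{n}.npz')); f=(cloud(c)-S)@Rf; f[...,2]+=.06
    s=(f[...,2]>.095)&(f[...,2]<.2)&(f[...,0]>-.06)&(f[...,0]<.06)&(f[...,1]<-.236)&(f[...,1]>-.2465)
    p=f[s]; l=cv2.fitLine(p[:,[0,2]].astype(np.float32),cv2.DIST_HUBER,0,.003,.003).ravel()
    a=np.arctan2(p[:,2]-.085,.078-p[:,0]); k=p[:,0]<.03
    print(n,len(p),'line angle',np.arctan(-l[1]/l[0]),'z at x=.078',l[3]+l[1]/l[0]*(.078-l[2]),'about hinge',np.percentile(a[k],[10,50,90]))
    for lo in np.arange(-.06,.06,.02):
        q=p[(p[:,0]>=lo)&(p[:,0]<lo+.02)]
        if len(q): print(round(lo+.01,3),np.round(np.median(q,0),4),len(q))
t=R.from_euler('z',-.158).as_matrix()@np.array([-.127,-.157,0])+S; print('bar',t)
go(*t[:2],.25,-.158)
```

```text
top0 117 line angle 0.5713219 z at x=.078 0.08858149 about hinge [0.55210476 0.59904603 0.63099163]
-0.05 [-0.0488 -0.2408  0.1701] 29
-0.03 [-0.0295 -0.2401  0.1578] 18
-0.01 [-0.0093 -0.2397  0.1431] 17
0.01 [ 0.0089 -0.2397  0.1353] 17
0.03 [ 0.0301 -0.2398  0.119 ] 17
0.05 [ 0.0516 -0.2399  0.1073] 19
side0 280 line angle 0.5694395 z at x=.078 0.08360926 about hinge [0.51273413 0.558532   0.59363264]
-0.05 [-0.0535 -0.2436  0.1676] 26
-0.03 [-0.0301 -0.2441  0.1527] 62
-0.01 [-0.0136 -0.2436  0.1421] 37
0.01 [ 0.0106 -0.2435  0.127 ] 57
0.03 [ 0.0298 -0.2437  0.1145] 50
0.05 [ 0.0479 -0.244   0.1027] 48
t2 118 line angle 0.55521667 z at x=.078 0.0914518 about hinge [0.56194818 0.60295604 0.64514916]
-0.05 [-0.0491 -0.241   0.17  ] 30
-0.03 [-0.0298 -0.2403  0.1589] 18
-0.01 [-0.0094 -0.2398  0.1449] 18
0.01 [ 0.0109 -0.2399  0.1334] 17
0.03 [ 0.0309 -0.2394  0.1191] 16
0.05 [ 0.0497 -0.2403  0.1115] 19
bar [ 0.434579   -0.08586178  0.06      ]
travel [-15.82 -12.54   0.09] roll -0.0 pos [0.5833 0.0506 0.2504] yaw -0.158 t 10.475 F [0.1 0.6 0.3] gap 0.03607899495317629 q6 0.053816298772524335
```

Marker angle is about 0.57 rad. Moving above the bar, then down.

Call:
drive_tool:
  deltas:
    - {"travel":[-4,-3,0],"roll":0}
    - {"travel":[-8,-6.3,0],"roll":0}
    - {"travel":[-12,-9.5,0],"roll":0}
    - {"travel":[-15.2,-12.2,0],"roll":0}
    - {"travel":[-15.8,-12.5,3],"roll":0}
    - {"travel":[-15.8,-12.5,8],"roll":0}
    - {"travel":[-15.8,-12.5,10],"roll":0}
    - {"travel":[-15.8,-12.5,10],"roll":0}
    - {"travel":[-15.8,-12.5,10],"roll":0}
  hand: 3.2

```text
time: 11.6
ee_pos: [0.4363, -0.0859, 0.152]
ee_rot: [0.761, 0.649, -0.0, -0.0]
force: [0.3, 0.4, 0.5]
finger_gap: 0.032
finger_force: 0.0
```

Run:
```python
from h import *
go(.4346,-.0859,.066,-.158)
c=grab('wrist','w4')
# plate check by top view
t=grab('top','t3'); S=np.array([.5847,.0492,.060]); Rf=R.from_euler('z',-.158).as_matrix(); f=(cloud(t)-S)@Rf
s=(abs(f[...,0])<.055)&(abs(f[...,1])<.05)&(abs(f[...,0])>.02); print('plate top above deck',np.nanmedian(f[s][:,2]), np.nanmedian(f[s&(f[...,0]>.03)][:,2]),np.nanmedian(f[s&(f[...,0]<-.03)][:,2]))
cv2.imwrite('pics/m4.png',np.hstack([cv2.resize(c['color'][:,:,::-1],(400,300)),cv2.resize(t['color'][150:310,250:440,::-1],(356,300))]))
```

```text
travel [-0.03 -0.16  8.6 ] roll 0.0 pos [ 0.4363 -0.0859  0.152 ] yaw -0.158 t 11.6 F [0.3 0.4 0.5] gap 0.03198829306850861 q6 -0.28869605708881874
plate top above deck 0.008421618150653176 0.00852518346466452 0.008491630804204842
```

View pics/m4.png

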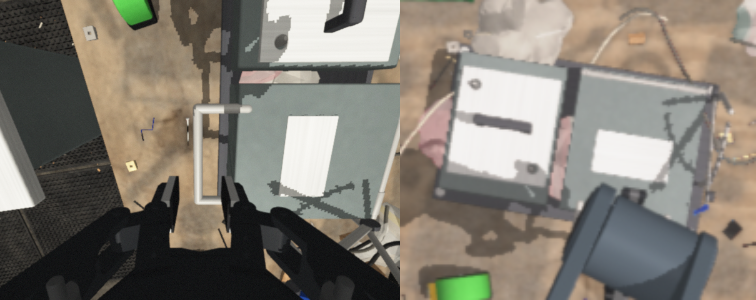

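The plate is flush, with its top 8.4 mm above the deck and both pins through. The bar at (200,150) in the small wrist view is centred between the fingers, so I'll go down and grip.

Call:
drive_tool:
  deltas:
    - {"travel":[0,-0.1,3],"roll":0}
    - {"travel":[0,-0.1,5.5],"roll":0}
    - {"travel":[0,-0.1,7.5],"roll":0}
    - {"travel":[0,-0.1,8.6],"roll":0}
    - {"travel":[0,-0.1,8.6],"roll":0}

```text
time: 12.32
ee_pos: [0.4353, -0.0857, 0.0661]
ee_rot: [0.761, 0.649, -0.0, -0.0]
force: [0.6, -0.7, -0.1]
finger_gap: 0.0317
finger_force: 0.0
```

Call:
drive_tool:
  deltas:
    - {"travel":[0,0,0],"roll":0}
    - {"travel":[0,0,0],"roll":0}
    - {"travel":[0,0,0],"roll":0}
    - {"travel":[0,0,0],"roll":0}
    - {"travel":[0,0,0],"roll":0}
  hand: 0.5
  force: 50

```text
time: 12.95
ee_pos: [0.434, -0.0855, 0.0665]
ee_rot: [0.761, 0.649, -0.001, -0.001]
force: [-5.6, -2.8, 4.0]
finger_gap: 0.0083
finger_force: 48.9
```

Run:
```python
from h import *
s=sensors.observe(); p=s['ee_pos']; ex=np.array([np.cos(.158),-np.sin(.158),0])
for a in(.1,.2,.3,.4,.5,.57):
    t=p+.205*(1-np.cos(a))*ex+np.array([0,0,.205*np.sin(a)]); print(a,end=' '); go(*t,-.158)
```

```text
0.1 travel [ 0.    0.1  -2.05] roll 0.001 pos [ 0.434  -0.0855  0.0665] yaw -0.157 t 12.95 F [-5.6 -2.8  4. ] gap 0.008264545376729066 q6 -0.28950394865676227
0.2 travel [-0.    0.4  -4.07] roll 0.001 pos [ 0.434  -0.0855  0.0665] yaw -0.157 t 12.95 F [-5.6 -2.8  4. ] gap 0.008264545376729066 q6 -0.28950394865676227
0.3 travel [-0.    0.9  -6.06] roll 0.001 pos [ 0.434  -0.0855  0.0665] yaw -0.157 t 12.95 F [-5.6 -2.8  4. ] gap 0.008264545376729066 q6 -0.28950394865676227
0.4 travel [-0.    1.6  -7.99] roll 0.001 pos [ 0.434  -0.0855  0.0665] yaw -0.157 t 12.95 F [-5.6 -2.8  4. ] gap 0.008264545376729066 q6 -0.28950394865676227
0.5 travel [-0.    2.49 -9.83] roll 0.001 pos [ 0.434  -0.0855  0.0665] yaw -0.157 t 12.95 F [-5.6 -2.8  4. ] gap 0.008264545376729066 q6 -0.28950394865676227
0.57 travel [ -0.     3.22 -11.07] roll 0.001 pos [ 0.434  -0.0855  0.0665] yaw -0.157 t 12.95 F [-5.6 -2.8  4. ] gap 0.008264545376729066 q6 -0.28950394865676227
```

Call:
drive_tool:
  deltas:
    - {"travel":[0,-0.1,-0.8],"roll":0}
    - {"travel":[0,-0.03,-2],"roll":0}
    - {"travel":[0,0.1,-3],"roll":0}
    - {"travel":[0,0.3,-4.1],"roll":0}
    - {"travel":[0,0.55,-5.1],"roll":0}
    - {"travel":[0,0.8,-6.1],"roll":0}
    - {"travel":[0,1.2,-7.1],"roll":0}
    - {"travel":[0,1.5,-8.0],"roll":0}
    - {"travel":[0,1.9,-8.9],"roll":0}
    - {"travel":[0,2.4,-9.8],"roll":0}
    - {"travel":[0,2.4,-9.8],"roll":0}
    - {"travel":[0,2.4,-9.8],"roll":0}

```text
time: 14.45
ee_pos: [0.4569, -0.0891, 0.1643]
ee_rot: [0.76, 0.649, -0.001, -0.002]
force: [-6.1, -3.1, -2.9]
finger_gap: 0.008
finger_force: 48.8
```

```bash
cat > ang.py <<'E'
from h import *
S=np.array([.5847,.0492,.060]); Rf=R.from_euler('z',-.158).as_matrix()
for n in('top','side'):
    c=grab(n,'e_'+n+str(np.random.randint(1e6))); f=(cloud(c)-S)@Rf; f[...,2]+=.06
    def fit(lo,hi,x0,x1):
        s=(f[...,1]>lo)&(f[...,1]<hi)&(f[...,0]>x0)&(f[...,0]<x1)&(f[...,2]>.09)&(f[...,2]<.2); p=f[s]
        # keep points near a line of slope .3-.8 through the hinge
        a=np.arctan2(p[:,2]-.085,.078-p[:,0]); p=p[(a>.3)&(a<.85)]
        if len(p)<10: return len(p)
        l=cv2.fitLine(p[:,[0,2]].astype(np.float32),cv2.DIST_HUBER,0,.003,.003).ravel(); return len(p),np.arctan(-l[1]/l[0])
    print(n,'cover',fit(-.232,-.09,-.06,.06),'marker',fit(-.2465,-.236,-.06,.06))
s=(abs(f[...,0])<.055)&(abs(f[...,1])<.05)&(abs(f[...,0])>.02); print('plate',np.nanmedian(f[s][:,2]))
p=sensors.observe(); g=Rf.T@(p['ee_pos']-S); print(g,'bar angle by z',np.arcsin((g[2]+.06+.0187-.085)/.205),'F',p['force'],p['finger_force'],p['finger_gap'],p['time'])
E
python3 ang.py
```

```text
top cover (2899, np.float32(0.48525032)) marker (115, np.float32(0.5646937))
side cover (1079, np.float32(0.48144257)) marker (281, np.float32(0.5723742))
plate 0.06632627922354736
[-0.10443316 -0.15670432  0.10425865] bar angle by z 0.4982022308775363 F [-5.82721385 -3.00404352 -1.93699171] 48.82655382156372 0.007757547728705769 14.55
```

Call:
drive_tool:
  deltas:
    - {"travel":[0,0.25,-0.5],"roll":0}
    - {"travel":[0,0.5,-1.0],"roll":0}
    - {"travel":[0,0.8,-1.55],"roll":0}
    - {"travel":[0,0.8,-1.55],"roll":0}
    - {"travel":[0,0.8,-1.55],"roll":0}
    - {"travel":[0,0.8,-1.55],"roll":0}
    - {"travel":[0,0.8,-1.55],"roll":0}

```text
time: 15.42
ee_pos: [0.4656, -0.0905, 0.1798]
ee_rot: [0.761, 0.649, -0.001, -0.001]
force: [-5.0, -2.9, -4.1]
finger_gap: 0.008
finger_force: 48.8
```

```bash
python3 ang.py
```

```text
top cover (2568, np.float32(0.5697052)) marker (98, np.float32(0.55968344))
side cover (1079, np.float32(0.56690013)) marker (284, np.float32(0.57778764))
plate 0.06615722864481186
[-0.09570311 -0.15669965  0.11975566] bar angle by z 0.5864914658779043 F [-4.73165177 -2.51616136 -3.36934021] 48.77730131149292 0.007837079165503939 15.525
```

In line at about 0.57 rad, held and steady, so I'm handing in.

```bash
python3 -c "
from h import *
print(job.hand_in())"
```

```text
the job is handed in; nothing more can be done
None
```

The backplate is flush over both pins and released. The cover is held at about 0.57 rad, within about 0.01 rad of the marker arm by the camera measurements, and the job was handed in at about 15.5 s; the hand-in gave no verdict.

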